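# Fit the sprung retaining bar across the jar rack

### The arm

A 7-joint arm with a two-finger parallel gripper is mounted at the origin on the work surface. World frame = base frame: x ahead of the robot, y to its left, z up, the work surface at z = 0. Lengths are in m, angles in rad, forces in N, time in s.
With the tool pointing down it reaches from about 0.425 to 0.925 m from the base axis. Payload 6.8 kg.
Tool frame: the origin (TCP) lies between the finger pads; the fingertips stand 8 mm ahead of it and the grasp point (between the pads) lies 11 mm behind it; z points along the fingers, y is the line along which they close (so a half turn about z gives the same grasp; the last joint's range is limited). The gripper opens to 85 mm and grips with 20 to 120 N. Pads are 22 mm wide; open, the fingers measure 114 mm over their backs; the gripper's body (76 mm by 85 mm) begins 54 mm behind the grasp point. The pads swing forward as they close: fully open they stand 13 mm farther back than shut.
Start: joints at [1.225, 0.477, 0.022, 1.555, -0.011, 1.109, -0.083], TCP at [0.159, -0.656, 0.239] pointing down, gripper open.
Joint ranges: [-2.96, 2.96], [-0.34, 2.1], [-1.41, 1.46], [0.24, 2.44], [-1.37, 4.51], [0.17, 1.92], [-2.96, 2.96]. Speed limits (rad/s): [2.39, 2.39, 3.14, 3.14, 3.14, 3.14, 3.14].

### API

Orientations are given as a 3x3 rotation matrix whose columns are the frame's x, y, z axes.
In Python, from plant import get_obs, camera, job, models gives the robot as it stands.
- The arm moves only by the tool jog_arm, never from a script. Its argument "deltas" is a list that holds one entry, the list of rows, each a list of 5 numbers: the shift along the tool's x, y, z in fractions of the full range, 1 being 100 cm, then the turn about the tool's z in fractions of the full range, 1 being pi rad, then the finger opening in m, from 0 to 0.0854. A call has exactly 5 rows; each row is the pose to reach, as a shift and turn from the pose commanded when the call began, along the tool's axes at that moment; what a row does not reach only later rows make up. A row lasts 1/8 s, in which the tool goes at most 62.5 mm and 10.7 degrees, less where a joint would pass 70% of its speed; a pose out of reach is approached as far as the arm can. A call with a gripper value outside its range is refused whole. The fingers move at their own pace and stop on an object; "newtons" is the grip in N (left out, the last holds). Time passes only in rows, so rows that repeat a pose let the fingers close, or fill a call up. It gives the time, the measured TCP pose, the force, the opening and the grip force at its end, in the units of the state.
- get_obs(): the state, without advancing time (a new reading comes with each control period).
- camera(name): name is "side" or "top" or "wrist"; returns a dict with "pixels" (400x640x3 uint8, red, green, blue), "depth" (400x640 float32, m along the optical axis (not along the pixel's ray), 0 where there is no reading), "vfov" (degrees; the focal length in pixels is half the picture's height over the tangent of half this angle, whatever the lens; pixels are square), "cx", "cy" (the principal point, pixels), "position" and "rotation" of the camera in the world. Camera axes: x right, y up, looking along -z (the intrinsics and any distortion apply to the point x, -y, -z); pixel columns grow to the right and rows downward; lengths in m; the calibration is good to about 2 mm. The wrist camera is an equidistant fisheye: a pixel r from the principal point sees the ray r / f radians off the axis. A picture is of the moment at which its call begins.
- job.sign_off(): hands the job in; it is judged then, once.
Trained networks look in the newest picture that a camera, given by its name, has taken for a name from the list of things; names that differ only in an ending like _2 or _b are one class to them, and where a whole thing is asked for, a point or a joint stands for the part that bears it (a point fixed in the world has none). Each returns a list of dicts, best first, with "conf" (0 to 1); they miss things now and then, are a little off and sometimes report something else, mostly with a low value. They report only what shows in the picture. A call takes as long as a camera call. They do not tell look-alikes from the thing itself.
- models.find_in(camera, name): "pixel" ([column, row] in pixels, amid what is visible of it).
- models.tip_of(camera, name): "pixel" ([column, row] in pixels: a listed point, or the origin of a listed thing).
The state is a dict: "time_s": time; "q": joint angles; "dq": joint speeds; "joint_efforts": joint torques, N m; "position": TCP position; "tool_rot": TCP orientation; "wrist_force": force on the tool from outside, world axes, zero at the start; "wrist_torque": the same for the moment, N m; "width": finger opening in m; "grasp_force": force on a finger pad.
Only numpy, scipy, OpenCV 4.12 (cv2) and the standard library are available. Lean on these libraries where they do the work, as an engineer would, in place of code of your own. Each camera call takes 0.05 s, during which the arm holds its last target. There are 200 camera calls.

### The job

Before the van drives off, lock the jars in: pick up the yellow retaining bar, press its sprung pin (red-collar end) against the tall red-capped bracket of the jar rack until the bar is short enough, slide it down between the two brackets and let it spring out, so that the sprung pin sits in the tall bracket's recess and the fixed pin in the low bracket's recess. The bracket pair may sit up to 15 mm off its nominal place, so feel for it; never push the bar against the rack with more than about 35 N, and leave the jars standing where they are and the other things on the table alone; let go of the bar when it is in.

Things in the scene. Friction and masses are not known exactly. Their poses are not given: they have to be found in the camera images.
- bar: Yellow bar, 24 x 24 mm, 161 mm long along its y, 0.25 kg, lying level on two rubber blocks, underside 20 mm up. Origin: body centre, on the pin axis; z up. Red collar and sprung pin at +y, black collar and fixed pin at -y. Steel pins, 10 mm across, flat-ended; the fixed one stands 22 mm out of the body, the sprung one 41 mm (free). Free length 224 mm.
- plunger (a joint): How far the sprung pin is pushed into the bar, m: 0 free, 0.030 fully in (then solid). Spring force about 3 N at 0, plus 0.4 N per mm. To pass down between the groove backs it must be pressed in 24 mm or more (12.6 N); seated in both recesses it stays pressed in 6 mm.
- sprung_tip (a point): End of the sprung pin, on the pin axis; free, it is 121.5 mm from the bar's origin along +y.
- fixed_tip (a point): End of the fixed pin, 102.5 mm from the bar's origin along -y. Groove and recess share a floor, nominally 50 mm up, on which a pin lies at the right height (axis 55 mm). Each recess is 14 mm wide, 14.5 mm high, 9 mm deep beyond the groove back, closed all round.
- rack: Fixed jar rack: base plate 10 mm thick, x -40..130, y -140..140 mm, origin under the bracket line's nominal middle, z up. Two aluminium brackets 44 mm wide on one grey beam face each other along y: tall one (red cap, 133 mm high) at +y, low one (black cap, 90 mm) at -y. Three jars (tops at 82 mm) stand in it, centres 84 mm to +x of the bracket line.
- tall_seat (a point): Nominal mouth centre of the tall bracket's recess, on the groove back's plane, 55 mm up; axes as the rack's. The pair of brackets is clamped by hand and really sits up to 15 mm along y and 6 mm in height, either way, from its nominal place (not measured: feel for it). All bracket sizes and heights given are for the nominal place. The groove backs are exactly 200 mm apart.
- low_seat (a point): Nominal mouth centre of the low bracket's recess, 200 mm from tall_seat, shifted together with it. Both brackets: vertical groove 14 mm wide between ribs 6 mm proud; rib tops flare from 14 to 32 mm at 75 to 85 mm height to guide a pin from above; the tall bracket's face above that is plain up to 130 mm and flush with the groove back, so a pin pressed on it can slide down.
- jar0: Loose jar in the rack, red cap, 50 mm across, 72 mm high, origin under its centre.
- jar1: Loose jar in the rack, black cap, as jar0.
- jar2: Loose jar in the rack, white cap, as jar0.
- pot: Loose steel cup, 68 mm across, 60 mm high; leave alone.
- marker: Loose yellow tent-shaped marker, 90 mm wide, 80 mm high; leave alone.
- tin: Loose flat brass tin, 80 mm across, 48 mm high; leave alone.
- brush: Loose brush lying on the table; leave alone.
- driver: Loose screwdriver with an orange handle lying on the table; leave alone.
Things that resemble listed ones, but are neither listed nor needed, are in the scene too. What is shaped like the jar1 but green is not meant.

How it is judged:
By the outcome, as a careful person would: the job done as asked, in the order asked, and still so for the second after the job is handed in, with the robot touching nothing.
It also fails if it takes over 59 s, if anything falls off the work surface, if the arm or the gripper's body presses on something with over 40 N, if the wrist force passes 120 N, or if a joint passes its speed limit or range.

## Working session

There is one attempt and no reset: what is moved stays moved. The work goes in short steps, Python scripts to look and compute and a tool call to move; the robot and the scene stay as the last step left them, time stands still between calls to the robot, and variables do not carry over. Pictures are saved under pics/ and viewed, at most 10 in all, crops included, and the job is handed in when it is done.

Besides the shell and the picture viewer there is one more tool, called after "Call:" in YAML: its name, and indented under it one key for each argument. jog_arm: Moves the arm, as the interface text tells. Its arguments: {"type":"object","properties":{"deltas":{"type":"array"},"newtons":{"type":"number"}},"required":["deltas"]}

```bash
ls; mkdir -p pics; cat > h.py <<'E'
import numpy as np, cv2
from plant import get_obs, camera, job, models
def shot(n, f=None):
    c=camera(n)
    if f: cv2.imwrite('pics/'+f, c['pixels'][:,:,::-1])
    return c
def ray(c,u,v,wrist=False):
    f=200/np.tan(np.radians(c['vfov'])/2)
    a=np.array([u-c['cx'],v-c['cy']],float)
    if wrist:
        r=np.hypot(*a); t=r/f
        d=np.array([a[0]/r*np.sin(t),-a[1]/r*np.sin(t),-np.cos(t)]) if r>0 else np.array([0,0,-1.])
    else: d=np.array([a[0]/f,-a[1]/f,-1.])
    return np.array(c['rotation'])@d
def at_depth(c,u,v,wrist=False):
    z=c['depth'][int(round(v)),int(round(u))]; d=ray(c,u,v,wrist)
    zz=-(np.array(c['rotation']).T@d)[2]
    return np.array(c['position'])+d*z/zz
def at_z(c,u,v,z,wrist=False):
    d=ray(c,u,v,wrist); p=np.array(c['position']); return p+d*(z-p[2])/d[2]
E
python3 - <<'E'
from h import *
o=get_obs(); print(o['time_s'],o['position'],np.round(o['tool_rot'],3).tolist(),o['wrist_force'],o['width'])
for n in('top','side'):
    c=shot(n,n+'1.png'); print(n,c['vfov'],c['cx'],c['cy'],c['position'],np.round(c['rotation'],3).tolist())
    for k in('bar','sprung_tip','fixed_tip','rack','tall_seat','low_seat','jar0','jar1','jar2'):
        for m,fn in(('find',models.find_in),('tip',models.tip_of)):
            try:
                for r in fn(n,k)[:3]:
                    if r['conf']>.2:
                        u,v=r['pixel']; print(k,m,np.round(r['pixel'],1),round(r['conf'],2),np.round(at_depth(c,u,v),3))
            except Exception as e: print(k,m,e)
print(get_obs()['time_s'])
E
```

```text
pics
0.0 [ 0.1588601  -0.65545531  0.23833492] [[0.972, 0.236, -0.001], [0.236, -0.972, 0.002], [-0.0, -0.002, -1.0]] [-0.16767341  0.45694769  1.0206142 ] 0.08502853953743662
top 57.954387193416494 320.27750496247654 205.7927250069348 [0.50428155 0.02239943 0.98506311] [[-0.029, 0.998, -0.064], [-1.0, -0.029, 0.006], [0.004, 0.064, 0.998]]
bar find [261.9 242.8] 0.57 [0.473 0.17  0.046]
bar tip [260.1 241.5] 0.59 [0.476 0.175 0.044]
sprung_tip find [228.5 227.9] 0.47 [ 0.514  0.268 -0.   ]
sprung_tip tip [220.2 221.5] 0.59 [0.531 0.281 0.035]
sprung_tip tip [263.  241.5] 0.27 [0.476 0.168 0.044]
fixed_tip find [259.2 243.1] 0.75 [0.472 0.178 0.045]
fixed_tip find [400.1 201.1] 0.68 [ 0.573 -0.201  0.006]
fixed_tip find [331.7 126.6] 0.3 [ 0.786 -0.022  0.002]
fixed_tip tip [299.2 258.1] 0.78 [ 0.427  0.078 -0.   ]
rack find [400.8 202. ] 0.79 [ 0.571 -0.202  0.01 ]
rack tip [406.8 211.2] 0.64 [ 0.545 -0.214  0.024]
tall_seat tip [374.6 221.8] 0.72 [ 0.518 -0.113  0.114]
low_seat find [397.9 197.4] 0.93 [ 0.583 -0.194  0.011]
low_seat find [391.4 123.7] 0.29 [ 0.768 -0.171  0.077]
lo
[... 2040 characters left out ...]
 tip [300.  229.7] 0.66 [0.612 0.053 0.014]
jar0 tip [309.1 172.9] 0.61 [ 0.612 -0.117  0.081]
jar1 find [268.8 138.2] 0.9 [ 0.774 -0.289  0.062]
jar1 find [300.8 221.1] 0.88 [0.611 0.048 0.046]
jar1 find [310.1 181.6] 0.8 [ 0.607 -0.106  0.056]
jar1 tip [272.2 148.6] 0.75 [ 0.766 -0.291  0.017]
jar1 tip [300.  229.7] 0.66 [0.612 0.053 0.014]
jar1 tip [309.1 172.9] 0.61 [ 0.612 -0.117  0.081]
jar2 find [268.8 138.2] 0.9 [ 0.774 -0.289  0.062]
jar2 find [300.8 221.1] 0.88 [0.611 0.048 0.046]
jar2 find [310.1 181.6] 0.8 [ 0.607 -0.106  0.056]
jar2 tip [272.2 148.6] 0.75 [ 0.766 -0.291  0.017]
jar2 tip [300.  229.7] 0.66 [0.612 0.053 0.014]
jar2 tip [309.1 172.9] 0.61 [ 0.612 -0.117  0.081]
1.9
```

View images.

View pics/top1.png

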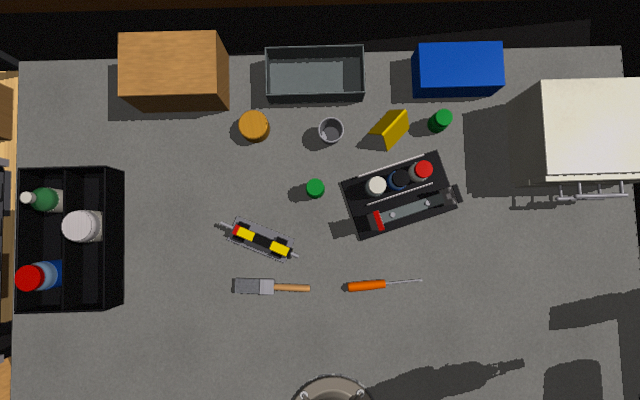

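View pics/side1.png

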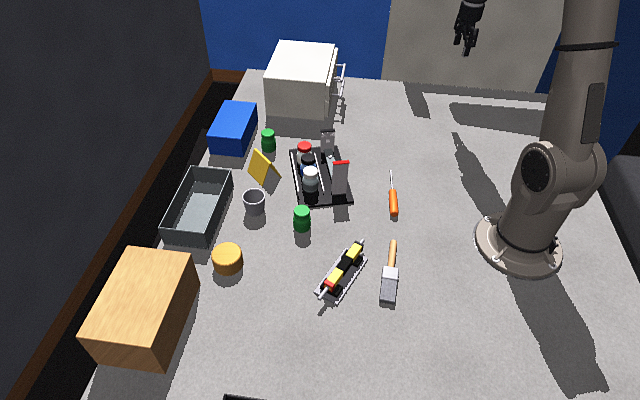

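```bash
python3 - <<'E'
from h import *
c=shot('top'); im=c['pixels'][140:275,205:475,::-1]
cv2.imwrite('pics/crop1.png',cv2.resize(im,None,fx=2.9,fy=2.9,interpolation=cv2.INTER_CUBIC))
s=shot('side'); im=s['pixels'][110:310,255:405,::-1]
cv2.imwrite('pics/crop2.png',cv2.resize(im,None,fx=3,fy=3,interpolation=cv2.INTER_CUBIC))
import pickle
pickle.dump((c,s),open('cs.pkl','wb'))
def cloud(c):
    V,U=np.mgrid[0:400,0:640]; f=200/np.tan(np.radians(c['vfov'])/2); z=c['depth']
    P=np.stack([(U-c['cx'])/f*z,-(V-c['cy'])/f*z,-z],-1)
    return P@np.array(c['rotation']).T+np.array(c['position'])
for n,k in(('top',c),('side',s)):
    P=cloud(k); hsv=cv2.cvtColor(k['pixels'],cv2.COLOR_RGB2HSV)
    box=(P[...,0]>.38)&(P[...,0]<.6)&(P[...,1]>.05)&(P[...,1]<.33)&(k['depth']>0)
    m=box&(P[...,2]>.038)&(P[...,2]<.055)
    Q=P[m]; ctr,(w,h),a=cv2.minAreaRect((Q[:,:2]*1000).astype(np.float32)); print(n,'bar top',ctr,w,h,a,np.median(Q[:,2]),m.sum())
    m=box&(P[...,2]>.025)&(P[...,2]<.06)
    Q=P[m]; mu=Q[:,:2].mean(0); d=np.linalg.svd(Q[:,:2]-mu,full_matrices=False)[2][0]; d*=np.sign(d[1]); t=(Q[:,:2]-mu)@d; n_=(Q[:,:2]-mu)@[-d[1],d[0]]
    print('axis',d,np.degrees(np.arctan2(d[1],d[0])),mu,t.min(),t.max(),n_.min(),n_.max(),'ends',mu+d*t.min(),mu+d*t.max())
    # rack
    box=(P[...,0]>.45)&(P[...,0]<.75)&(P[...,1]>-.42)&(P[...,1]<-.0)&(k['depth']>0)
    m=box&(P[...,2]>.006)&(P[...,2]<.15)
    nl,L,st,_=cv2.connectedComponentsWithStats(m.astype(np.uint8)); 
    for i in np.argsort(-st[1:,4])[:3]+1:
        Q=P[L==i]; print('rack',st[i],cv2.minAreaRect((Q[Q[:,2]<.016][:,:2]*1000).astype(np.float32)) if (Q[:,2]<.016).sum()>5 else '',Q[:,2].max())
    m=box&(P[...,2]>.12); Q=P[m]; print('tall top',len(Q),cv2.minAreaRect((Q[:,:2]*1000).astype(np.float32)) if len(Q)>5 else '',np.median(Q[:,2]))
    m=box&(P[...,2]>.0835)&(P[...,2]<.1); Q=P[m]; print('.083-.1',len(Q),Q[:,:2].min(0),Q[:,:2].max(0))
E
```

```text
top bar top (484.0617980957031, 181.94729614257812) 216.86912536621094 24.724531173706055 64.93683624267578 0.04327352700501441 597
axis [0.42336916 0.90595726] 64.95251991570129 [0.48105196 0.17405447] -0.10576363161890501 0.11723533926926492 -0.011928333822657228 0.012978889913692131 ends [0.4362749  0.07823714] [0.53068578 0.28026468]
rack [ 341  150  123   90 6310] ((592.0431518554688, -198.3438262939453), (169.20022583007812, 279.67498779296875), 16.893281936645508) 0.13704660793376
rack [377 131  22  19 192] ((732.8005981445312, -185.77281188964844), (5.619992256164551, 45.88661193847656), 43.23227310180664) 0.08162738475251174
rack [325 134  18  11  65] ((739.3158569335938, -17.519596099853516), (11.321495056152344, 25.478561401367188), 25.00615119934082) 0.06251215992430015
tall top 132 ((521.493896484375, -119.39350891113281), (46.77995300292969, 14.595633506774902), 17.413652420043945) 0.1341545984419074
.083-.1 196 [ 0.50009378 -0.33799862] [ 0.67025887 -0.10656217]
side bar top (491.96343994140625, 143.48074340820312) 148.85694885253906 239.4816131591797 17.039934158325195 0.04435688057555992 540
axis [0.42498225 0.90520168] 64.85046010111921 [0.48138485 0.18275701] -0.11516162569626272 0.10846160626429303 -0.16182968492671937 0.01189824850888728 ends [0.43244321 0.07851251] [0.52747911 0.28093664]
rack [ 289  128   65   79 3428] ((588.5972290039062, -199.25082397460938), (175.4102783203125, 285.6017761230469), 16.86142921447754) 0.1391532024305302
rack [260 189   5  24  85] ((736.2223510742188, -7.919132709503174), (10.390643119812012, 2.3362197875976562), 63.77752685546875) 0.06327315457893867
rack [267 160  14  17  64]  0.08147808807549473
tall top 110 ((519.9649047851562, -119.17170715332031), (47.27231979370117, 17.38650894165039), 14.880035400390625) 0.13399115226973263
.083-.1 230 [ 0.49825563 -0.33548991] [ 0.66625818 -0.1066069 ]
```

View pics/crop1.png

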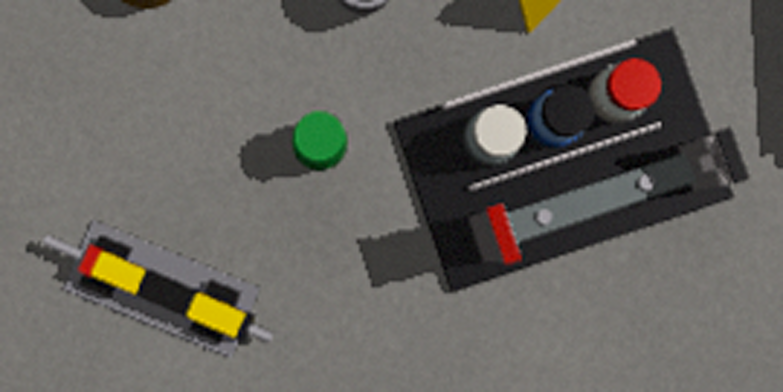

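View pics/crop2.png

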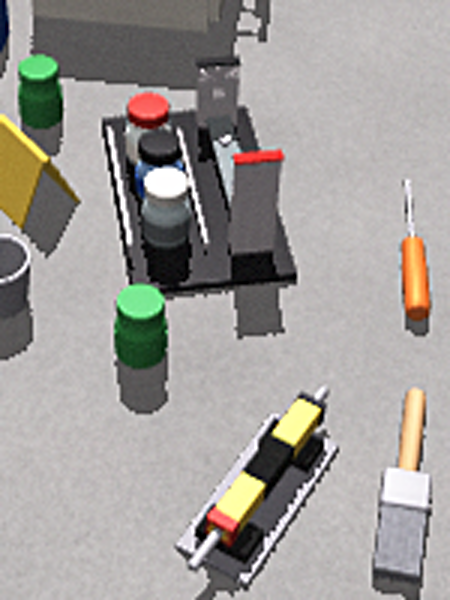

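```bash
cat >> h.py <<'E'
def cloud(c):
    V,U=np.mgrid[0:400,0:640]; f=200/np.tan(np.radians(c['vfov'])/2); z=c['depth']
    P=np.stack([(U-c['cx'])/f*z,-(V-c['cy'])/f*z,-z],-1)
    return P@np.array(c['rotation']).T+np.array(c['position'])
E
python3 - <<'E'
from h import *
import pickle
for k,O in zip(pickle.load(open('cs.pkl','rb')),([.549,-.2114],[.5475,-.212])):
    P=cloud(k); ok=k['depth']>0
    d=np.radians(64.95); y=np.array([np.cos(d),np.sin(d)]); x=np.array([y[1],-y[0]])
    r=P[...,:2]-[.479,.171]; t=r@y; n=r@x
    for lo in range(-60,60,6):
        m=ok&(abs(t)<.02)&(n*1000>=lo)&(n*1000<lo+6); print(lo,np.round(np.percentile(P[m][:,2],[10,50,95])*1000,1) if m.sum() else '',end=' ')
    print()
    a=np.radians(16.9); X=np.array([np.cos(a),np.sin(a)]); Y=np.array([-X[1],X[0]])
    r=P[...,:2]-O; rx=r@X*1000; ry=r@Y*1000; z=P[...,2]*1000
    for nm,m in(('tallcap',ok&(abs(rx)<35)&(ry>70)&(ry<125)&(z>128)),('lowcap',ok&(abs(rx)<35)&(ry<-80)&(ry>-140)&(z>84)&(z<100)),('mid',ok&(abs(rx)<15)&(abs(ry)<60))):
        if m.sum(): print(nm,m.sum(),'x',np.percentile(rx[m],[0,5,50,95,100]).round(1),'y',np.percentile(ry[m],[0,5,50,95,100]).round(1),'z',np.percentile(z[m],[5,50,95]).round(1))
    m=ok&(abs(rx)<25)&(ry<-70)&(ry>-140)&(z>20); 
    for lo in range(-136,-80,4):
        q=m&(ry>=lo)&(ry<lo+4); print(lo,np.round(np.percentile(z[q],[5,50,95])) if q.sum() else '',end=' ')
    print()
    for nm,yy in(('jars',0),):
        m=ok&(rx>40)&(rx<130)&(abs(ry)<100)&(z>76)&(z<90); print('jar tops x',np.median(rx[m]),'y',ry[m].min(),ry[m].max())
    m=ok&(rx>20)&(rx<52)&(abs(ry)<80)&(z>14);print('rail',np.percentile(rx[m],[5,50,95]).round(),np.percentile(z[m],[50,95,100]).round())
E
```

```text
-60 [-2.2 -0.7  1.5] -54 [-3.  -1.1  1.3] -48 [-2.4 -0.4  2.2] -42 [-4.  -0.2  2.2] -36 [2.9 5.2 8.2] -30 [2.1 5.9 8.2] -24 [2.9 5.  7.4] -18 [ 3.8  5.4 44.4] -12 [41.2 43.1 46. ] -6 [41.6 43.4 46.2] 0 [41.6 43.5 46.1] 6 [ 6.  43.6 46. ] 12 [ 3.8  6.4 38.8] 18 [3.1 5.4 8.1] 24 [3.4 5.1 7.4] 30 [-1.6  4.1  7.8] 36 [-2.7 -0.6  2.9] 42 [-3.  -0.9  2.3] 48 [-3.8 -0.9  0.9] 54 [-3.4 -0.9  1.7] 
tallcap 124 x [-23.  -20.8   0.4  21.6  23.8] y [ 88.6  89.8  96.5 102.8 103.4] z [131.6 134.2 136.5]
lowcap 137 x [-23.3 -20.9  -0.5  21.5  23.9] y [-126.3 -125.  -116.9 -110.1 -105.4] z [86.  90.4 93.3]
mid 500 x [-14.9 -12.8   0.5  14.   15. ] y [-59.4 -54.1   0.6  54.   59.9] z [18.5 24.1 27.9]
-136  -132  -128 [89. 90. 92.] -124 [88. 90. 93.] -120 [50. 90. 94.] -116 [51. 91. 93.] -112 [50. 81. 92.] -108 [24. 51. 83.] -104 [22. 25. 34.] -100 [22. 25. 26.] -96 [22. 24. 26.] -92 [21. 24. 27.] -88 [22. 23. 27.] -84 [24. 24. 26.] 
jar tops x 84.14450430000605 y -85.93182164075576 83.01188777642196
rail [46. 47. 49.] [21. 24. 26.]
-60 [-1.7  0.6  2.9] -54 [-2.3  0.2  3.8] -48 [-2.7  0.9  3.6] -42 [-
[... 274 characters left out ...]
  0.4  4.3] 48 [-0.9  0.8  3. ] 54 [-0.5  1.   3.6] 
tallcap 77 x [-22.8 -20.8   0.5  21.3  24.6] y [ 88.1  90.7  99.5 104.7 105.9] z [128.7 135.1 137.9]
lowcap 75 x [-22.9 -21.2   0.7  21.4  24.3] y [-129.9 -125.9 -113.9 -105.8 -101.9] z [84.7 91.2 95.5]
mid 125 x [-14.2  -7.9   8.7  14.6  15. ] y [-60.  -56.5 -25.7  31.7  43.5] z [ 8.9 25.1 29.6]
-136  -132 [90. 90. 90.] -128 [38. 90. 93.] -124 [35. 92. 96.] -120 [54. 90. 94.] -116 [54. 85. 95.] -112 [25. 69. 93.] -108 [27. 51. 83.] -104 [26. 53. 85.] -100 [24. 26. 40.] -96 [24. 26. 28.] -92 [22. 25. 28.] -88 [24. 26. 29.] -84 [24. 27. 28.] 
jar tops x 84.8637537012647 y -84.08561377135598 85.72498040142379
rail [26. 47. 49.] [20. 25. 26.]
```

Call:
jog_arm:
  deltas:
    - [[0.04,-0.04,0,0,0.085],[0.09,-0.08,0,0,0.085],[0.14,-0.11,0,0,0.085],[0.19,-0.14,0,0,0.085],[0.24,-0.17,0,0,0.085]]

```text
time_s: 2.62
position: [0.3534, -0.4329, 0.2397]
tool_rot: [[0.972, 0.235, 0.001], [0.235, -0.972, -0.001], [0.0, 0.001, -1.0]]
wrist_force: [1.1, -1.5, 0.1]
width: 0.085
grasp_force: 0.0
```

Units first: turns go in shares of pi rad. So -0.45 rad / 3.1416 = -0.1432.

Call:
jog_arm:
  deltas:
    - [[0.05,-0.034,0,-0.0286,0.085],[0.099,-0.069,0,-0.0573,0.085],[0.14,-0.11,0,-0.0859,0.085],[0.172,-0.159,0,-0.1146,0.085],[0.2,-0.212,0,-0.1432,0.085]]

```text
time_s: 3.25
position: [0.4975, -0.1794, 0.2395]
tool_rot: [[0.771, 0.637, 0.001], [0.637, -0.771, -0.0], [0.001, 0.001, -1.0]]
wrist_force: [0.2, 0.2, -0.6]
width: 0.0848
grasp_force: 0.0
```

Scaled: -0.445 rad / 3.1416 = -0.1416.

Call:
jog_arm:
  deltas:
    - [[0.038,-0.046,0,-0.0286,0.085],[0.076,-0.093,0,-0.0573,0.085],[0.112,-0.141,0,-0.0859,0.085],[0.148,-0.189,0,-0.1146,0.085],[0.183,-0.238,0,-0.1416,0.085]]

```text
time_s: 3.88
position: [0.4869, 0.1207, 0.2397]
tool_rot: [[0.422, 0.907, 0.001], [0.907, -0.422, -0.0], [0.0, 0.001, -1.0]]
wrist_force: [1.2, -0.6, -0.2]
width: 0.0852
grasp_force: 0.0
```

Call:
jog_arm:
  deltas:
    - [[0.0425,-0.028,0.02,0,0.085],[0.0425,-0.028,0.075,0,0.085],[0.0425,-0.028,0.13,0,0.085],[0.0425,-0.028,0.18,0,0.085],[0.0425,-0.028,0.218,0,0.085]]

```text
time_s: 4.5
position: [0.4792, 0.1689, 0.0194]
tool_rot: [[0.424, 0.906, -0.001], [0.906, -0.424, -0.0], [-0.001, -0.001, -1.0]]
wrist_force: [0.6, -0.8, 0.6]
width: 0.0852
grasp_force: 0.0
```

Call:
jog_arm:
  deltas:
    - [[0,0,0,0,0.06],[0,0,0,0,0.02],[0,0,0,0,0.0],[0,0,0,0,0.0],[0,0,0,0,0.0]]
  newtons: 90

```text
time_s: 5.12
position: [0.4808, 0.1698, 0.0232]
tool_rot: [[0.424, 0.906, 0.003], [0.906, -0.424, 0.001], [0.002, 0.002, -1.0]]
wrist_force: [-1.8, 0.1, 9.2]
width: 0.0227
grasp_force: 88.6
```

Scaled: -0.1 rad / 3.1416 = -0.0318.

Call:
jog_arm:
  deltas:
    - [[0,0,-0.03,0,0],[0,0,-0.08,0,0],[0,0,-0.13,0,0],[0,0,-0.177,0,0],[-0.045,0.034,-0.177,-0.0318,0]]

```text
time_s: 5.75
position: [0.4934, 0.1192, 0.2037]
tool_rot: [[0.322, 0.947, 0.01], [0.947, -0.322, 0.004], [0.007, 0.008, -1.0]]
wrist_force: [2.7, -0.7, -4.2]
width: 0.0221
grasp_force: 88.9
```

```bash
python3 - <<'E'
from h import *
w=shot('wrist','w1.png'); o=get_obs(); print(o['position'],o['width'],o['wrist_force'],w['vfov'],w['cx'],w['cy'],np.round(w['position'],3),np.round(w['rotation'],2).tolist())
E
```

```text
[0.49412224 0.1057193  0.20073043] 0.022606530455764412 [ 1.35899126 -9.26700139 -4.01379645] 65.70646984690485 312.92066308092365 196.7391720843457 [0.518 0.198 0.339] [[0.95, 0.31, 0.09], [-0.32, 0.9, 0.3], [0.01, -0.31, 0.95]]
```

View pics/w1.png

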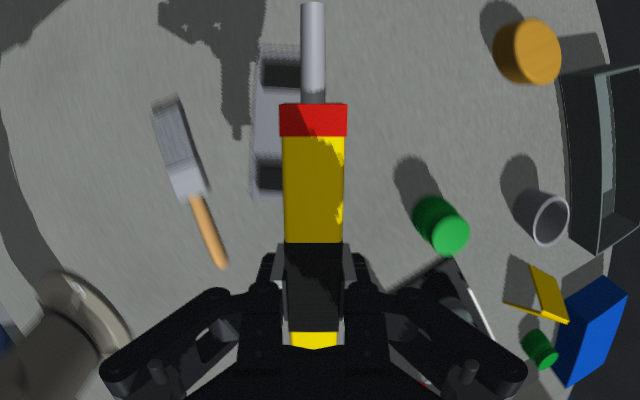

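Scaled: -0.48 rad / 3.1416 = -0.1528.

Call:
jog_arm:
  deltas:
    - [[-0.04,0.0215,0,-0.0382,0],[-0.08,0.044,0,-0.0764,0],[-0.124,0.07,0,-0.1146,0],[-0.168,0.096,0,-0.1528,0],[-0.212,0.122,0,-0.191,0]]

```text
time_s: 6.42
position: [0.5358, -0.1283, 0.1988]
tool_rot: [[-0.262, 0.965, 0.0], [0.965, 0.262, -0.001], [-0.001, 0.0, -1.0]]
wrist_force: [1.2, 0.6, -0.4]
width: 0.0226
grasp_force: 88.7
```

Scaled: -0.03 rad / 3.1416 = -0.0095.

Call:
jog_arm:
  deltas:
    - [[-0.045,-0.003,0,-0.0032,0],[-0.09,-0.006,0,-0.0064,0],[-0.13,-0.008,0,-0.0095,0],[-0.13,-0.008,0.02,-0.0095,0],[-0.13,-0.008,0.03,-0.0095,0]]

```text
time_s: 7.05
position: [0.5608, -0.2534, 0.167]
tool_rot: [[-0.287, 0.958, -0.002], [0.958, 0.287, 0.001], [0.002, -0.002, -1.0]]
wrist_force: [-0.2, 1.2, -1.9]
width: 0.0227
grasp_force: 88.7
```

```bash
cat > m.py <<'E'
from h import *
A=np.radians(16.9); X=np.array([np.cos(A),np.sin(A)]); Y=np.array([-X[1],X[0]]); O=np.array([.5485,-.2115])
def barfit(n,f=None,zlo=.02,pinz=None):
    k=shot(n,f); P=cloud(k); o=get_obs(); p=np.array(o['position'])
    hsv=cv2.cvtColor(k['pixels'],cv2.COLOR_RGB2HSV)
    r=P[...,:2]-O; rx=r@X*1000; ry=r@Y*1000; z=P[...,2]*1000
    pr=(p[:2]-O)
    print(n,'t',o['time_s'],'TCP rack',round(pr@X*1000,1),round(pr@Y*1000,1),round(p[2]*1000,1),'yaw',round(np.degrees(np.arctan2(o['tool_rot'][1][0],o['tool_rot'][0][0])),2),'F',np.round([o['wrist_force'][:2]@X,o['wrist_force'][:2]@Y,o['wrist_force'][2]],1))
    return k,rx,ry,z,hsv,p
E
python3 - <<'E'
from m import *
for n in('top','side'):
    k,rx,ry,z,hsv,p=barfit(n,n+'2.png')
    yel=(hsv[...,0]>20)&(hsv[...,0]<35)&(hsv[...,1]>150)&(hsv[...,2]>80)&(abs(rx)<40)&(ry<100)&(ry>-180)&(z>100)
    print('yellow',yel.sum(),'x',np.percentile(rx[yel],[2,50,98]).round(1),'y',np.percentile(ry[yel],[2,98]).round(1),'z',np.percentile(z[yel],[10,50,90]).round(1))
E
```

```text
top t 7.1 TCP rack -0.5 -42.7 166.0 yaw 106.78 F [ 0.9  0.1 -2.5]
yellow 206 x [-10.8   0.6  11.5] y [-18.3  23. ] z [184.6 186.5 188.5]
side t 7.15 TCP rack -0.0 -42.6 166.9 yaw 106.82 F [-0.2  1.  -2.8]
yellow 83 x [-11.8   1.4  11.5] y [-83.9  27.8] z [179.6 187.1 189.1]
```

Call:
jog_arm:
  deltas:
    - [[0,0,0.03,0,0],[0,0,0.05,0,0],[0,0,0.062,0,0],[0,0,0.062,0,0],[0,0,0.062,0,0]]

```text
time_s: 7.78
position: [0.5627, -0.254, 0.1071]
tool_rot: [[-0.288, 0.958, 0.001], [0.958, 0.288, -0.0], [-0.001, 0.001, -1.0]]
wrist_force: [-0.5, -0.3, -2.4]
width: 0.0228
grasp_force: 88.7
```

Call:
jog_arm:
  deltas:
    - [[0.002,0,0,0,0],[0.004,0,0,0,0],[0.006,0,0,0,0],[0.008,0,0,0,0],[0.008,0,0,0,0]]

```text
time_s: 8.4
position: [0.5598, -0.246, 0.1064]
tool_rot: [[-0.288, 0.958, 0.0], [0.958, 0.288, 0.0], [0.0, 0.0, -1.0]]
wrist_force: [0.4, 0.2, -2.6]
width: 0.0227
grasp_force: 88.7
```

Call:
jog_arm:
  deltas:
    - [[0.002,0,0,0,0],[0.004,0,0,0,0],[0.006,0,0,0,0],[0.006,0,0,0,0],[0.006,0,0,0,0]]

```text
time_s: 9.02
position: [0.5582, -0.2413, 0.1064]
tool_rot: [[-0.287, 0.958, 0.0], [0.958, 0.287, -0.001], [-0.001, 0.0, -1.0]]
wrist_force: [1.6, -2.6, -2.0]
width: 0.0224
grasp_force: 88.7
```

Call:
jog_arm:
  deltas:
    - [[0.002,0,0,0,0],[0.004,0,0,0,0],[0.007,0,0,0,0],[0.01,0,0,0,0],[0.01,0,0,0,0]]

```text
time_s: 9.65
position: [0.5554, -0.232, 0.1066]
tool_rot: [[-0.287, 0.958, 0.001], [0.958, 0.287, -0.002], [-0.002, 0.0, -1.0]]
wrist_force: [1.5, -6.6, -3.3]
width: 0.023
grasp_force: 88.7
```

```bash
python3 - <<'E'
from m import *
for n in('side',):
    k,rx,ry,z,hsv,p=barfit(n,n+'3.png')
im=k['pixels'][110:210,270:370,::-1]; cv2.imwrite('pics/crop3.png',cv2.resize(im,None,fx=6,fy=6,interpolation=cv2.INTER_CUBIC))
E
```

```text
side t 9.7 TCP rack 0.6 -21.8 106.6 yaw 106.69 F [-0.7 -6.3 -3.1]
```

View pics/crop3.png

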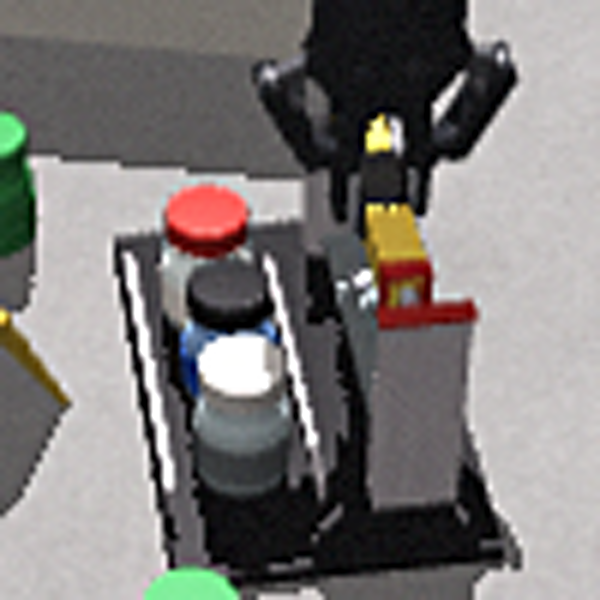

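Call:
jog_arm:
  deltas:
    - [[0.004,0,0,0,0],[0.008,0,0,0,0],[0.012,0,0,0,0],[0.016,0,0,0,0],[0.017,0,0,0,0]]

```text
time_s: 10.32
position: [0.5511, -0.2183, 0.1069]
tool_rot: [[-0.286, 0.958, 0.003], [0.958, 0.286, -0.005], [-0.005, 0.001, -1.0]]
wrist_force: [4.0, -12.6, -4.1]
width: 0.0227
grasp_force: 88.6
```

Call:
jog_arm:
  deltas:
    - [[0,0,0,0,0],[0,0,0,0,0],[0,0,0,0,0],[0,0,0,0,0],[0,0,0,0,0]]

```text
time_s: 10.95
position: [0.5511, -0.2186, 0.1069]
tool_rot: [[-0.285, 0.958, 0.003], [0.958, 0.285, -0.005], [-0.005, 0.001, -1.0]]
wrist_force: [3.7, -11.6, -3.7]
width: 0.0226
grasp_force: 88.6
```

```bash
python3 - <<'E'
from m import *
for n in('side','top'):
    k,rx,ry,z,hsv,p=barfit(n)
    yel=(hsv[...,0]>20)&(hsv[...,0]<35)&(hsv[...,1]>150)&(hsv[...,2]>80)&(abs(rx)<40)&(ry<100)&(ry>-180)&(z>100)
    red=((hsv[...,0]<8)|(hsv[...,0]>172))&(hsv[...,1]>150)&(hsv[...,2]>60)&(abs(rx)<40)&(ry<87)&(ry>40)&(z>100)
    for nm,m in(('yel',yel),('red',red)):
        if m.sum()>3: print(nm,m.sum(),'x',np.percentile(rx[m],[2,50,98]).round(1),'y',np.percentile(ry[m],[2,98]).round(1),'z',np.percentile(z[m],[10,50,90]).round(1))
E
```

```text
side t 11.0 TCP rack 0.5 -7.5 106.9 yaw 106.58 F [  0.2 -12.3  -4. ]
yel 81 x [-10.5   1.1  12.3] y [-33.9  58. ] z [124.9 127.8 130. ]
red 32 x [-10.8   2.6  12.9] y [63.  74.7] z [121.1 127.1 129.3]
top t 11.05 TCP rack 0.4 -7.5 106.9 yaw 106.58 F [ -0.6 -12.6  -3.2]
yel 183 x [-9.7  1.7 13.1] y [17.5 59.5] z [124.4 126.1 127.9]
red 44 x [-10.3   0.8  13. ] y [62.6 72.4] z [124.6 126.4 127.6]
```

Scaled: -0.005 rad / 3.1416 = -0.0016.

Call:
jog_arm:
  deltas:
    - [[0.0025,-0.0005,0,-0.0016,0],[0.0045,-0.0007,0,-0.0016,0],[0.0045,-0.0007,0.005,-0.0016,0],[0.0045,-0.0007,0.01,-0.0016,0],[0.0045,-0.0007,0.014,-0.0016,0]]

```text
time_s: 11.68
position: [0.5508, -0.215, 0.0944]
tool_rot: [[-0.289, 0.957, 0.006], [0.957, 0.289, -0.005], [-0.007, 0.004, -1.0]]
wrist_force: [3.7, -12.8, 4.7]
width: 0.023
grasp_force: 89.7
```

Call:
jog_arm:
  deltas:
    - [[0,0,0.002,0,0],[0,0,0.004,0,0],[0,0,0.006,0,0],[0,0,0.008,0,0],[0,0,0.008,0,0]]

```text
time_s: 12.3
position: [0.5509, -0.215, 0.0865]
tool_rot: [[-0.289, 0.957, 0.006], [0.957, 0.289, -0.005], [-0.007, 0.004, -1.0]]
wrist_force: [3.7, -13.8, 5.1]
width: 0.0225
grasp_force: 89.7
```

```bash
cat >> m.py <<'E'
def look(save=None):
  for n in('side','top'):
    k,rx,ry,z,hsv,p=barfit(n,save and n+save)
    b=(abs(rx)<40)&(ry<87)&(ry>-100)&(z>50)
    yel=(hsv[...,0]>20)&(hsv[...,0]<35)&(hsv[...,1]>150)&(hsv[...,2]>80)&b
    red=((hsv[...,0]<8)|(hsv[...,0]>172))&(hsv[...,1]>150)&(hsv[...,2]>60)&b&(ry>40)
    for nm,m in(('yel+',yel&(ry>0)),('yel-',yel&(ry<-30)),('red',red)):
        if m.sum()>3: print(nm,m.sum(),'x',np.percentile(rx[m],[2,50,98]).round(1),'y',np.percentile(ry[m],[2,98]).round(1),'z',np.percentile(z[m],[10,50,90]).round(1))
    m=yel&(ry>0)
    if m.sum()>20: print('pitch slope',np.polyfit(ry[m],z[m],1).round(3),'yawslope',np.polyfit(ry[m],rx[m],1).round(3))
E
python3 -c "
from m import *
look()"
```

```text
side t 12.35 TCP rack 1.2 -4.0 86.5 yaw 106.82 F [  0.3 -14.6   4.6]
yel+ 62 x [-9.5  3.6 12.5] y [19.3 55.2] z [104.8 107.3 109.5]
pitch slope [-3.80000e-02  1.08639e+02] yawslope [-0.037  4.254]
top t 12.4 TCP rack 1.3 -4.0 86.5 yaw 106.82 F [  0.2 -14.9   4.5]
yel+ 176 x [-8.9  2.6 14. ] y [21.1 63. ] z [104.3 106.1 108.1]
red 40 x [-8.9  1.9 13.6] y [67.1 75.9] z [104.8 107.3 109.6]
pitch slope [2.00000e-03 1.06037e+02] yawslope [-0.01   2.936]
```

Call:
jog_arm:
  deltas:
    - [[0,-0.001,0,0,0],[0,-0.0018,0,0,0],[0,-0.0018,0.002,0,0],[0,-0.0018,0.004,0,0],[0,-0.0018,0.006,0,0]]

```text
time_s: 13.02
position: [0.5498, -0.2154, 0.0808]
tool_rot: [[-0.289, 0.957, 0.007], [0.957, 0.289, -0.005], [-0.007, 0.005, -1.0]]
wrist_force: [5.5, -14.0, 4.7]
width: 0.0227
grasp_force: 89.8
```

Call:
jog_arm:
  deltas:
    - [[0,0,0.002,0,0],[0,0,0.004,0,0],[0,0,0.006,0,0],[0,0,0.006,0,0],[0,0,0.006,0,0]]

```text
time_s: 13.65
position: [0.5494, -0.2155, 0.0745]
tool_rot: [[-0.289, 0.957, 0.006], [0.957, 0.289, -0.005], [-0.007, 0.005, -1.0]]
wrist_force: [4.0, -13.4, 4.2]
width: 0.0224
grasp_force: 89.8
```

```bash
python3 -c "
from m import *
look()"
```

```text
side t 13.7 TCP rack -0.3 -4.1 74.6 yaw 106.81 F [  1.1 -15.1   4.3]
yel+ 37 x [-11.2   1.9  11.1] y [10.5 41.9] z [91.7 95.8 98.1]
pitch slope [ -0.863 123.54 ] yawslope [ 0.089 -1.518]
top t 13.75 TCP rack -0.2 -4.1 74.6 yaw 106.81 F [  0.5 -14.3   3.5]
yel+ 170 x [-11.    0.7  12.3] y [21.4 62.9] z [92.3 94.  95.9]
red 45 x [-10.9   0.8  12.4] y [66.9 76. ] z [92.  94.9 96.9]
pitch slope [4.0000e-03 9.3903e+01] yawslope [-0.017  1.454]
```

Call:
jog_arm:
  deltas:
    - [[0,0,0.002,0,0],[0,0,0.004,0,0],[0,0,0.006,0,0],[0,0,0.006,0,0],[0,0,0.006,0,0]]

```text
time_s: 14.38
position: [0.5494, -0.2155, 0.0686]
tool_rot: [[-0.289, 0.957, 0.006], [0.957, 0.289, -0.005], [-0.007, 0.005, -1.0]]
wrist_force: [4.5, -12.8, 4.2]
width: 0.0229
grasp_force: 89.8
```

Call:
jog_arm:
  deltas:
    - [[0,0,0.0015,0,0],[0,0,0.003,0,0],[0,0,0.0045,0,0],[0,0,0.006,0,0],[0,0,0.006,0,0]]

```text
time_s: 15.0
position: [0.5494, -0.2156, 0.0625]
tool_rot: [[-0.289, 0.957, 0.006], [0.957, 0.289, -0.005], [-0.007, 0.004, -1.0]]
wrist_force: [3.1, -13.3, 4.9]
width: 0.0229
grasp_force: 89.8
```

Call:
jog_arm:
  deltas:
    - [[0,0,0.002,0,0],[0,0,0.004,0,0],[0,0,0.006,0,0],[0,0,0.006,0,0],[0,0,0.006,0,0]]

```text
time_s: 15.62
position: [0.5493, -0.2154, 0.0563]
tool_rot: [[-0.289, 0.957, 0.006], [0.957, 0.289, -0.005], [-0.007, 0.004, -1.0]]
wrist_force: [4.7, -13.3, 1.9]
width: 0.0226
grasp_force: 89.6
```

Call:
jog_arm:
  deltas:
    - [[0,0,0.001,0,0],[0,0,0.002,0,0],[0,0,0.003,0,0],[0,0,0.003,0,0],[0,0,0.003,0,0]]

```text
time_s: 16.25
position: [0.5488, -0.2142, 0.0528]
tool_rot: [[-0.29, 0.957, 0.005], [0.957, 0.29, -0.004], [-0.005, 0.004, -1.0]]
wrist_force: [4.5, -10.8, 0.1]
width: 0.0229
grasp_force: 89.0
```

Call:
jog_arm:
  deltas:
    - [[0,0,0.0005,0,0],[0,0,0.001,0,0],[0,0,0.0015,0,0],[0,0,0.002,0,0],[0,0,0.002,0,0]]

```text
time_s: 16.88
position: [0.5489, -0.2142, 0.0511]
tool_rot: [[-0.29, 0.957, 0.005], [0.957, 0.29, -0.004], [-0.005, 0.004, -1.0]]
wrist_force: [4.3, -10.3, 2.5]
width: 0.0225
grasp_force: 89.4
```

```bash
python3 -c "
from m import *
look('5.png')"
```

```text
side t 16.925 TCP rack -0.4 -2.7 51.1 yaw 106.87 F [  0.8 -11.2   3.3]
yel+ 9 x [ 9.4 10.7 11.4] y [20.3 41.6] z [54.2 65.4 72.1]
top t 16.975 TCP rack -0.4 -2.7 51.1 yaw 106.87 F [ -0.9 -11.6   3.7]
yel+ 163 x [-11.2   0.2  12. ] y [22.5 64.1] z [68.7 71.  72.8]
red 36 x [-11.2  -0.2  11.6] y [68.4 77.1] z [68.9 71.5 73.6]
pitch slope [1.2000e-02 7.0322e+01] yawslope [ 0.01  -0.049]
```

Call:
jog_arm:
  deltas:
    - [[0,0,0.0005,0,0],[0,0,0.001,0,0],[0,0,0.0015,0,0],[0,0,0.002,0,0],[0,0,0.002,0,0]]

```text
time_s: 17.6
position: [0.5488, -0.2142, 0.0491]
tool_rot: [[-0.29, 0.957, 0.005], [0.957, 0.29, -0.004], [-0.005, 0.004, -1.0]]
wrist_force: [3.8, -10.8, 3.3]
width: 0.0228
grasp_force: 89.5
```

Call:
jog_arm:
  deltas:
    - [[0,0,0.0005,0,0],[0,0,0.001,0,0],[0,0,0.0015,0,0],[0,0,0.0015,0,0],[0,0,0.0015,0,0]]

```text
time_s: 18.23
position: [0.5489, -0.214, 0.0477]
tool_rot: [[-0.29, 0.957, 0.005], [0.957, 0.29, -0.004], [-0.005, 0.004, -1.0]]
wrist_force: [3.8, -10.4, 5.7]
width: 0.0228
grasp_force: 89.7
```

Call:
jog_arm:
  deltas:
    - [[0,0,0.0004,0,0],[0,0,0.0008,0,0],[0,0,0.0008,0,0],[0,0,0.0008,0,0],[0,0,0.0008,0,0]]

```text
time_s: 18.85
position: [0.549, -0.214, 0.0473]
tool_rot: [[-0.29, 0.957, 0.005], [0.957, 0.29, -0.004], [-0.005, 0.004, -1.0]]
wrist_force: [3.0, -10.5, 8.9]
width: 0.0229
grasp_force: 90.2
```

Call:
jog_arm:
  deltas:
    - [[-0.001,0,-0.0005,0,0],[-0.003,0,-0.0005,0,0],[-0.004,0,-0.0005,0,0],[-0.006,0,-0.0005,0,0],[-0.006,0,-0.0005,0,0]]

```text
time_s: 19.48
position: [0.5492, -0.2147, 0.0472]
tool_rot: [[-0.293, 0.956, 0.001], [0.956, 0.293, 0.002], [0.002, 0.001, -1.0]]
wrist_force: [-3.2, 1.8, 11.9]
width: 0.0226
grasp_force: 90.8
```

Call:
jog_arm:
  deltas:
    - [[0,0,-0.0005,0,0],[0,0,-0.001,0,0],[0,0,-0.0015,0,0],[0,0,-0.002,0,0],[0,0,-0.002,0,0]]

```text
time_s: 20.1
position: [0.5491, -0.2149, 0.0475]
tool_rot: [[-0.294, 0.956, 0.001], [0.956, 0.294, 0.002], [0.002, 0.002, -1.0]]
wrist_force: [2.7, 5.0, 1.4]
width: 0.0221
grasp_force: 89.1
```

```bash
python3 - <<'E'
from m import *
look('6.png')
a=cv2.imread('pics/side6.png')[115:205,275:365]; b=cv2.imread('pics/top6.png')[150:240,345:465]
a=cv2.resize(a,(400,400),interpolation=cv2.INTER_CUBIC); b=cv2.resize(b,(400,300),interpolation=cv2.INTER_CUBIC)
c=np.zeros((400,800,3),np.uint8); c[:,:400]=a; c[:300,400:]=b; cv2.imwrite('pics/crop6.png',c)
E
```

```text
side t 20.15 TCP rack -0.5 -3.4 47.4 yaw 107.08 F [3.9 3.5 1.1]
yel+ 9 x [ 8.5 10.3 11.4] y [23.7 38.4] z [56.2 66.4 68. ]
top t 20.2 TCP rack -0.5 -3.5 47.5 yaw 107.08 F [4.2 4.5 0.2]
yel+ 162 x [-11.2  -0.   12. ] y [21.6 63.4] z [65.6 67.6 69.5]
red 38 x [-11.4   0.5  11.5] y [66.8 76.3] z [66.4 68.4 70. ]
pitch slope [1.5000e-02 6.6931e+01] yawslope [0.001 0.205]
```

View pics/crop6.png

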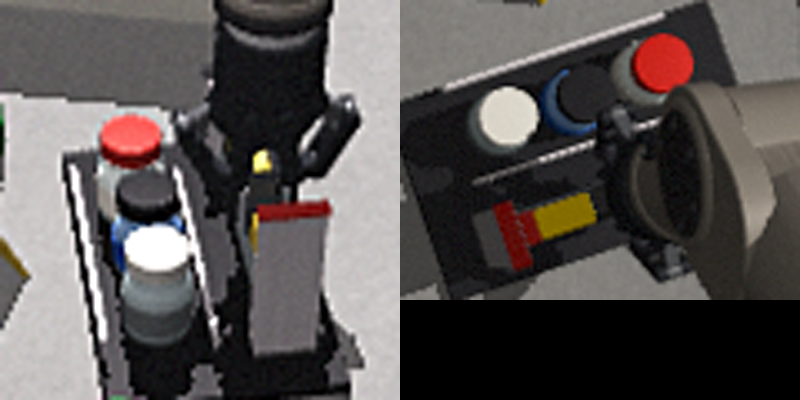

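```bash
python3 - <<'E'
from m import *
o=get_obs(); R=np.array(o['tool_rot']); print(o['time_s'],'F tool',(R.T@o['wrist_force']).round(1),'T tool',(R.T@o['wrist_torque']).round(2),'eff',np.round(o['joint_efforts'],1))
import pickle
c0=pickle.load(open('cs.pkl','rb'))[0]
for nm,px in(('old',c0['pixels']),('new',cv2.imread('pics/top6.png')[:,:,::-1])):
    g=cv2.cvtColor(px[150:215,360:440].copy(),cv2.COLOR_RGB2HSV)
    for c,m in(('white',(g[...,1]<40)&(g[...,2]>170)),('red',((g[...,0]<8)|(g[...,0]>172))&(g[...,1]>150)&(g[...,2]>120))):
        n,L,s,ct=cv2.connectedComponentsWithStats(m.astype(np.uint8)); i=1+np.argmax(s[1:,4]); print(nm,c,ct[i]+[360,150],s[i,4])
d=cv2.absdiff(c0['pixels'],cv2.imread('pics/top6.png')[:,:,::-1].copy()).max(2)
print('diff px near jars',[(n,int((d[v-6:v+7,u-6:u+7]>40).sum())) for n,u,v in(('w',376,186),('b',400,179),('r',423,169))])
E
```

```text
20.2 F tool [ 4.5  4.2 -0.1] T tool [-0.74  1.36  0.25] eff [  3.  -57.5  -3.1 -18.8   1.5   0.7   0.3]
old white [377.25560538 184.24215247] 223
old red [423.87234043 168.33617021] 235
new white [377.10087719 184.29385965] 228
new red [423.79746835 168.39662447] 237
diff px near jars [('w', 0), ('b', 1), ('r', 2)]
```

```bash
python3 - <<'E'
from m import *
import pickle
for n,k in zip(('top','side'),pickle.load(open('cs.pkl','rb'))):
    P=cloud(k); r=P[...,:2]-O; rx=r@X*1000; ry=r@Y*1000; z=P[...,2]*1000
    m=(k['depth']>0)&(abs(rx)<30)&(ry>-135)&(ry<-98)&(z>32)
    print(n)
    for v in range(400):
        us=np.where(m[v])[0]
        if len(us): print(v,[(int(u),int(round(rx[v,u])),int(round(ry[v,u])),int(round(z[v,u]))) for u in us])
E
```

```text
top
184 [(454, 24, -119, 91), (455, 24, -120, 93), (456, 23, -123, 91), (457, 22, -126, 90)]
185 [(452, 24, -113, 92), (453, 23, -115, 92), (454, 22, -118, 91), (455, 21, -122, 87), (456, 20, -123, 89), (457, 20, -125, 91)]
186 [(450, 23, -116, 68), (451, 22, -111, 88), (452, 21, -112, 92), (453, 20, -115, 91), (454, 20, -119, 86), (455, 19, -120, 90), (456, 18, -123, 89), (457, 17, -124, 92)]
187 [(447, 23, -111, 60), (448, 22, -108, 75), (449, 21, -107, 83), (450, 20, -108, 88), (451, 20, -110, 89), (452, 19, -112, 89), (453, 18, -114, 91), (454, 17, -116, 91), (455, 17, -119, 91), (456, 16, -121, 90), (457, 15, -123, 91), (458, 14, -126, 90)]
188 [(444, 23, -106, 53), (445, 22, -106, 59), (446, 21, -106, 66), (447, 20, -105, 75), (448, 20, -107, 77), (449, 19, -106, 84), (450, 18, -108, 85), (451, 17, -111, 85), (452, 17, -110, 91), (453, 16, -112, 92), (454, 15, -115, 91), (455, 14, -118, 90), (456, 13, -120, 90), (457, 13, -124, 88), (458, 12, -124, 93)]
189 [(441, 23, -104, 34), (442, 22, -105, 38), (443, 21, -104, 47), (444, 20, -104, 55), (445, 20, -106, 57), (446, 19, -106, 
[... 10085 characters left out ...]
05, 43), (332, -17, -108, 40), (333, -21, -108, 40)]
145 [(321, 21, -103, 44), (322, 17, -110, 38), (323, 14, -106, 40), (324, 11, -105, 41), (325, 7, -108, 38), (326, 3, -109, 37), (327, 1, -104, 41), (328, -4, -108, 38), (329, -6, -104, 40), (330, -10, -107, 37), (331, -14, -108, 36), (332, -17, -106, 37), (333, -19, -100, 42)]
146 [(321, 21, -103, 39), (322, 17, -107, 36), (323, 14, -107, 36), (324, 11, -105, 37), (325, 6, -109, 33), (326, 3, -108, 34), (327, 1, -104, 37), (328, -3, -104, 36), (329, -6, -104, 36), (331, -13, -103, 36), (333, -21, -105, 34)]
147 [(321, 21, -105, 34), (323, 14, -103, 34), (324, 11, -103, 34), (325, 7, -104, 33), (327, 0, -104, 32)]
148 [(323, 15, -100, 33)]
```

Call:
jog_arm:
  deltas:
    - [[0.004,0,0,0,0],[0.005,0,-0.0005,0,0],[0.005,0,-0.001,0,0],[0.005,0,-0.0015,0,0],[0.005,0,-0.0015,0,0]]

```text
time_s: 20.82
position: [0.5489, -0.2169, 0.0497]
tool_rot: [[-0.289, 0.957, 0.005], [0.957, 0.289, -0.005], [-0.006, 0.003, -1.0]]
wrist_force: [7.1, -8.9, -3.5]
width: 0.0225
grasp_force: 88.7
```

```bash
python3 -c "
from m import *
look()"
```

```text
side t 20.875 TCP rack -1.2 -5.3 49.6 yaw 106.8 F [  5.6 -10.1  -4.5]
yel+ 9 x [ 7.9 10.1 11. ] y [11.8 38.8] z [61.6 69.5 80.1]
top t 20.925 TCP rack -1.2 -5.3 49.7 yaw 106.81 F [ 4.3 -9.9 -2.9]
yel+ 157 x [-11.1  -0.   11.1] y [20.2 62.1] z [66.9 68.7 70.7]
red 37 x [-11.3   0.9  11.3] y [65.9 74.8] z [67.  68.9 70.9]
pitch slope [-1.4000e-02  6.9221e+01] yawslope [-0.002  0.09 ]
```

Call:
jog_arm:
  deltas:
    - [[0,0.0008,-0.0005,0,0],[0,0.0015,-0.001,0,0],[-0.002,0.0015,-0.001,0,0],[-0.004,0.0015,-0.001,0,0],[-0.004,0.0015,-0.001,0,0]]

```text
time_s: 21.55
position: [0.5502, -0.2202, 0.05]
tool_rot: [[-0.29, 0.957, 0.002], [0.957, 0.29, -0.005], [-0.005, 0.001, -1.0]]
wrist_force: [5.1, -8.5, -4.9]
width: 0.0227
grasp_force: 88.3
```

```bash
python3 -c "
from m import *
look()"
```

```text
side t 21.6 TCP rack -0.9 -8.8 49.9 yaw 106.84 F [ 2.5 -8.9 -5.3]
yel+ 13 x [ 6.4 10.1 11. ] y [ 4.3 38.4] z [54.6 64.6 69.2]
yel- 4 x [-9.5 -7.2 -3.1] y [-53.9 -33.7] z [68.4 69.6 70.2]
top t 21.65 TCP rack -0.9 -8.7 50.0 yaw 106.84 F [ 2.3 -9.3 -6.1]
yel+ 157 x [-11.2  -0.   11.2] y [16.9 57.9] z [67. 69. 71.]
red 42 x [-11.3  -0.3  11.4] y [62.1 71.5] z [65.8 68.3 71.4]
pitch slope [-2.0000e-02  6.9788e+01] yawslope [-0.024  0.945]
```

Call:
jog_arm:
  deltas:
    - [[-0.001,0.0005,0.0005,0,0],[-0.002,0.0005,0.0008,0,0],[-0.003,0.0005,0.0008,0,0],[-0.004,0.0005,0.0008,0,0],[-0.004,0.0005,0.0008,0,0]]

```text
time_s: 22.28
position: [0.5514, -0.2233, 0.0492]
tool_rot: [[-0.29, 0.957, 0.001], [0.957, 0.29, -0.005], [-0.005, -0.0, -1.0]]
wrist_force: [3.5, -7.4, -2.5]
width: 0.0224
grasp_force: 88.6
```

Call:
jog_arm:
  deltas:
    - [[-0.001,0,0,0,0],[-0.002,0,0,0,0],[-0.003,0,0,0,0],[-0.004,0,0,0,0],[-0.004,0,0,0,0]]

```text
time_s: 22.9
position: [0.5524, -0.2265, 0.0491]
tool_rot: [[-0.291, 0.957, 0.001], [0.957, 0.291, -0.004], [-0.004, -0.0, -1.0]]
wrist_force: [3.5, -5.1, -3.3]
width: 0.0225
grasp_force: 88.6
```

Call:
jog_arm:
  deltas:
    - [[-0.001,0,0,0,0],[-0.002,0,0,0,0],[-0.002,0,0,0,0],[-0.002,0,0,0,0],[-0.002,0,0,0,0]]

```text
time_s: 23.52
position: [0.5529, -0.2281, 0.0491]
tool_rot: [[-0.291, 0.957, 0.001], [0.957, 0.291, -0.004], [-0.004, -0.0, -1.0]]
wrist_force: [3.0, -5.6, -2.5]
width: 0.022
grasp_force: 88.6
```

```bash
python3 -c "
from m import *
look()"
```

```text
side t 23.575 TCP rack -0.6 -17.1 49.1 yaw 106.91 F [ 1.1 -5.4 -3.7]
yel+ 21 x [-5.8  9.9 11.4] y [ 3.  40.5] z [59.2 67.5 71.6]
pitch slope [-0.544 79.709] yawslope [0.247 2.566]
top t 23.625 TCP rack -0.6 -17.2 49.1 yaw 106.9 F [ 1.  -5.7 -2.4]
yel+ 162 x [-11.3  -0.   11.9] y [ 7.7 49.5] z [66.2 68.1 70.6]
red 45 x [-11.9  -0.7  12. ] y [53.4 63.3] z [65.5 68.3 70.7]
pitch slope [-1.5000e-02  6.8785e+01] yawslope [-0.011  0.601]
```

Call:
jog_arm:
  deltas:
    - [[-0.001,0,0,0,0],[-0.002,0,0,0,0],[-0.002,0,0,0,0],[-0.002,0,0,0,0],[-0.002,0,0,0,0]]

```text
time_s: 24.25
position: [0.5532, -0.2282, 0.049]
tool_rot: [[-0.292, 0.956, -0.0], [0.956, 0.292, -0.002], [-0.001, -0.001, -1.0]]
wrist_force: [2.6, -4.2, -2.7]
width: 0.0224
grasp_force: 88.7
```

Call:
jog_arm:
  deltas:
    - [[-0.001,0,0,0,0],[-0.0015,0,0.0005,0,0],[-0.0015,0,0.001,0,0],[-0.0015,0,0.0015,0,0],[-0.0015,0,0.0015,0,0]]

```text
time_s: 24.88
position: [0.5536, -0.2283, 0.0483]
tool_rot: [[-0.293, 0.956, -0.001], [0.956, 0.293, -0.001], [-0.0, -0.001, -1.0]]
wrist_force: [-2.1, -2.2, 6.8]
width: 0.0224
grasp_force: 90.3
```

Call:
jog_arm:
  deltas:
    - [[0,0,-0.0005,0,0.028],[0,0,-0.0005,0,0.034],[0,0,-0.0005,0,0.042],[0,0,-0.0005,0,0.045],[0,0,-0.0005,0,0.045]]
  newtons: 20

```text
time_s: 25.5
position: [0.5539, -0.2281, 0.0482]
tool_rot: [[-0.293, 0.956, -0.0], [0.956, 0.293, 0.0], [0.0, 0.0, -1.0]]
wrist_force: [-0.2, -0.0, 0.6]
width: 0.0452
grasp_force: 0.0
```

```bash
python3 -c "
from m import *
look()"
```

```text
side t 25.55 TCP rack 0.3 -17.5 48.2 yaw 107.02 F [ 0.4 -0.5 -0.3]
yel+ 22 x [-9.4 10.5 14.1] y [ 3.  42.9] z [61.4 69.2 71. ]
yel- 9 x [-12.   -0.   11.6] y [-57.6 -35.9] z [57.7 70.3 72.7]
pitch slope [-0.413 78.055] yawslope [0.29  1.248]
top t 25.6 TCP rack 0.3 -17.6 48.2 yaw 107.02 F [-0.7 -0.3  0. ]
yel+ 158 x [-10.3   1.1  12. ] y [ 7.4 48.9] z [65.7 68.  70.3]
red 37 x [-11.3  -0.   12.1] y [53.4 62.5] z [66.4 68.4 69.7]
pitch slope [1.1000e-02 6.7677e+01] yawslope [-0.027  1.835]
```

Call:
jog_arm:
  deltas:
    - [[0,0,-0.01,0,0.045],[0,0,-0.03,0,0.045],[0,0,-0.06,0,0.045],[0,0,-0.1,0,0.045],[0,0,-0.14,0,0.045]]

```text
time_s: 26.22
position: [0.5541, -0.2281, 0.1911]
tool_rot: [[-0.293, 0.956, 0.001], [0.956, 0.293, -0.0], [-0.001, 0.001, -1.0]]
wrist_force: [-1.1, -0.8, -0.8]
width: 0.0451
grasp_force: 0.0
```

Call:
jog_arm:
  deltas:
    - [[-0.04,-0.03,-0.04,0,0.045],[-0.08,-0.06,-0.06,0,0.045],[-0.12,-0.08,-0.08,0,0.045],[-0.16,-0.1,-0.08,0,0.045],[-0.16,-0.1,-0.08,0,0.045]]

```text
time_s: 26.85
position: [0.5029, -0.4153, 0.2696]
tool_rot: [[-0.286, 0.958, 0.0], [0.958, 0.286, -0.003], [-0.003, -0.0, -1.0]]
wrist_force: [-0.4, 0.4, 0.0]
width: 0.045
grasp_force: 0.0
```

```bash
python3 - <<'E'
from m import *
look('7.png')
a=cv2.imread('pics/side7.png')[115:205,275:365]; b=cv2.imread('pics/top7.png')[150:240,345:465]
a=cv2.resize(a,(400,400),interpolation=cv2.INTER_CUBIC); b=cv2.resize(b,(400,300),interpolation=cv2.INTER_CUBIC)
c=np.zeros((400,800,3),np.uint8); c[:,:400]=a; c[:300,400:]=b; cv2.imwrite('pics/crop7.png',c)
E
```

```text
side t 26.9 TCP rack -100.8 -179.1 269.4 yaw 106.82 F [ 0.8  1.1 -0.4]
yel+ 11 x [-7.5 11.1 11.8] y [ 7.2 42.6] z [54.4 63.1 67.9]
yel- 17 x [-12.   10.7  12. ] y [-89.2 -38. ] z [54.4 66.4 70.9]
top t 26.95 TCP rack -99.3 -177.5 269.2 yaw 106.99 F [ 0.6  0.  -0.1]
yel+ 164 x [-10.5   0.8  12.7] y [ 7.7 49.6] z [65.5 67.9 70.1]
yel- 183 x [-10.1   1.3  13.1] y [-89.7 -41.9] z [65.9 68.  70. ]
red 44 x [-11.2   1.7  12.8] y [53.8 63. ] z [63.8 68.6 71. ]
pitch slope [-1.2000e-02  6.8223e+01] yawslope [-0.014  1.368]
```

View pics/crop7.png

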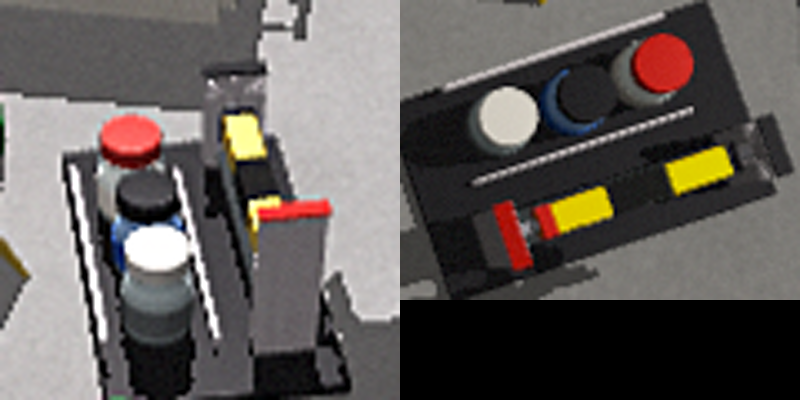

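The picture shows the bar level between the brackets: its top is at 68 mm at both ends, so the pin axis is about 56 mm up and both pins lie on the floors. The sprung side is at (535,225), the low side at (745,150), the jars are unmoved and the gripper is clear.

```bash
python3 -c "
from plant import job
print(job.sign_off())"
```

```text
the job is handed in; nothing more can be done
None
```

The retaining bar is in both bracket recesses and released, the jars are standing where they were, and I handed the job in at about 27 s; forces on the rack read about 15 N at most.

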